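# Shut and lock a shielded carrying case with its two quarter-turn fasteners

## Task

The shielded carrying case is loaded and must be locked for transport. Press its open lid down with the fingertips until it rests on the rubber stops, then set the fingertips in the slot of each of the two fasteners in the lid and turn it a quarter turn clockwise to its stop, so that the cams draw the lid fully down and lock it. Nothing is to be gripped, lifted or carried: leave all the loose things on the worktop where they stand.

Things in the scene. Friction and masses are not known exactly. Their poses are not given: they have to be found in the camera images.
- case: Light grey shielded case with hinged lid, 260 mm (its x) by 360 mm (its y), fixed to the worktop. Origin: centre of its underside; x points from its front (nearest the robot) to the hinges, y to its left, z up. The rim is at z = 112 mm; the hinge line lies along y at x = +130, z = 112 mm. The lid is 28 mm thick; shut, its top is at z = 140 mm.
- lid (a joint): Lid angle at the hinge line, rad: 0 = fully shut, grows as the front edge rises. A balanced friction hinge holds it where it is left; 2 to 3 N down at the front moves it. Two springy rubber stops (5 N each when squeezed 3 mm) leave the shut but unlocked lid up to 3 mm proud at its front (about 0.01 rad); the fasteners draw it down to 0.
- lid_front (a point): Centre of the black ribbed pad (50 x 100 mm) on top of the lid near its front edge, midway between the fasteners: the place to press. 45 mm behind the front edge, 215 mm from the hinge line. Moves with the lid; z is normal to the lid's top, x points to the hinges.
- slot_left (a point): Mouth centre of the slot of the left fastener (case x = -65, y = +112 mm when shut), level with the lid's top. The fastener is a flush round steel head, 67 mm across, in a black ring; a straight slot 27 mm wide, 16 mm deep, with a black floor, runs right across it through the centre. The point turns with the head: y along the slot, z up out of the lid.
- slot_right (a point): The same point of the identical right fastener (case y = -112 mm, case x = -65 mm when shut). Fingertips narrower than a slot have play in it: turn the hand beyond a quarter turn to bring the head to its stop. Tips spread some 25 mm apart along the slot, or bearing on its wall near one end (up to 25 mm off centre), turn it surely; small closed tips at the centre may slip.
- fastener_left (a joint): Turn of the left fastener, rad, growing clockwise from above: 0 = open (slot along case y, white dot at the red dot), 1.571 = its stop = locked (slot front to back, white dot at the green dot). Stays where it is left. Takes 0.06 N m, up to 0.3 N m from 0.8 to 1.4 rad, where its cam draws the lid down. With the lid too high the cam hits its keeper.
- fastener_right (a joint): The same for the right fastener; it turns the same way, clockwise.
- survey_meter: Yellow hand contamination monitor with a dial, 120 x 66 x 56 mm, loose bystander to the right of the case; origin at the centre of its underside.
- lead_pig: Light grey lead vial pot with a white knob, 50 mm across, 92 mm high, loose bystander left of the case; origin at the centre of its underside.
- vial_red: Small vial with a blue cap and a red band, 22 mm across, 46 mm high, loose bystander left of the case; origin at the centre of its underside.
- syringe_shield: Grey and white cylindrical syringe shield, 36 mm across, 78 mm high, loose bystander left of the case; origin at the centre of its underside.
- hazard_tape: Roll of yellow tape lying flat, 96 mm across, 24 mm high, loose bystander left of the case; origin at the centre of its underside.
- finger_dosimeter: Flat blue clip-on dosimeter, 52 x 36 x 9 mm, loose bystander right of the case; origin at the centre of its underside.

How it is judged:
On the way:
1. the lid is pressed down on its stops before either fastener is thrown (value of joint lid below 0.03 rad and value of joint each of fastener_left, fastener_right below 0.6 rad), for 0.1 s.
At the end, for the whole second after the job is handed in: Both fasteners are turned to within 0.19 rad (11 degrees) of their stop at a quarter turn, and their cams hold the lid down within 0.006 rad (about 1.5 mm at its front edge) (value of joint lid below 0.006 rad and value of joint each of fastener_left, fastener_right above 1.38 rad); the robot touches nothing.
It fails at once if the lid is lifted further open (value of joint lid above 0.85 rad).
It fails at once if a loose thing on the worktop is lifted or shifted by more than 30 mm (distance of any of survey_meter, lead_pig, vial_red, syringe_shield, hazard_tape, finger_dosimeter from where it was at the start of the episode above 0.03 m).
It also fails if it takes over 69 s, if anything falls off the work surface, if the arm or the gripper's body presses on something with over 40 N, if the wrist force passes 120 N, or if a joint passes its speed limit or range.

## Robot

A 6-joint arm with a two-finger parallel gripper is mounted at the origin on a cart in front of the work surface, level with it; the furniture and walls round the work are solid. World frame = base frame: x ahead of the robot, y to its left, z up, the work surface at z = 0. Lengths are in m, angles in rad, forces in N, time in s.
With the tool pointing down it reaches from about 0.275 to 0.975 m from the base axis. Payload 8.4 kg.
Tool frame: the origin (TCP) lies midway between the tips of the shut fingers; the grasp point (between the pads) lies 19 mm behind it (env.grip_point_offset is the distance from the TCP to the grasp point, in m); x points along the fingers, y is the direction in which the jaws open and shut, and the axes are right-handed (so a half turn about x gives the same grasp; the last joint's range is limited). The gripper opens to 92 mm and grips with 3 to 60 N. Pads are 20 mm wide; open, the fingers measure 128 mm over their backs; the gripper's body (75 mm by 189 mm) begins 69 mm behind the grasp point.
Start: joints at [-1.109, 0.353, 1.633, -0, 1.155, -0.002], TCP at [0.28, -0.559, 0.194] pointing down, gripper open.
Joint ranges: [-2.63, 2.63], [-0.92, 2.1], [0.06, 2.66], [-1.3, 4.44], [0, 2.69], [-3.02, 3.02]. Speed limits (rad/s): [2.22, 2.22, 2.79, 3.14, 3.14, 3.14].

## Interface

Orientations are given as a unit quaternion [x, y, z, w].
In Python, from station import env gives the robot as it stands. The module is installed in compiled form; this text tells all that it offers.
- The arm moves only by the tool drive_tool, never from a script. Its argument "steps" is a list of rows, each a list of 3 entries, a list of its own where there are three numbers: the shift along the tool's x, y, z as a fraction of full scale, then the turn about the tool's x as a fraction of full scale, then the opening, from 0 (shut) to 1 (fully open). In form: [[[tx, ty, tz], turn, jaw], ...]. A call has 1 to 12 rows; each row shifts and turns the pose as measured when the row begins, along the tool's axes as they then stand; what a row does not reach is not made up. Full scale, the value 1, is 0.5 m for a shift and 180 degrees for a turn. A row lasts 1/8 s, in which the tool goes at most 62.5 mm and 10.7 degrees, less where a joint would pass 70% of its speed; a pose out of reach is approached as far as the arm can. A call with a number of a shift or a turn outside -1 to 1 is refused whole. A call with a gripper value outside its range is refused whole. The fingers move at their own pace and stop on an object; "force" is the grip in N (left out, the last holds). Time passes only in rows, so rows that do not move let the fingers close. It gives the time, the measured TCP pose, the force and the opening at its end, in the units of the state.
- env.get_state(): the state, without advancing time (a new reading comes with each control period).
- env.snapshot(name): name is "scene" or "side" or "wrist"; returns a dict with "pixels" (420x560x3 uint8, red, green, blue), "vertical_fov" (degrees; the focal length in pixels is half the picture's height over the tangent of half this angle, whatever the lens; pixels are square), "cx", "cy" (the principal point, pixels), "k1" (the pictures are not rectified: a ray, as slopes to the right and down, at radius r is drawn at 1 + k1 r^2 times it, then the intrinsics apply), "R" (3x3) and "t" (3): a world point X has camera coordinates R X + t. Camera axes: x right, y down, z forward; pixel columns grow to the right and rows downward; lengths in m; the calibration is good to about 2 mm. A picture is of the moment at which its call begins. There is no depth.
- env.close_job(): hands the job in, once; it reports no verdict.
The state is a dict: "clock": time; "q": joint angles; "qvel": joint speeds; "tau": joint torques, N m; "tool_pos": TCP position; "eef_rot": TCP orientation; "wrist_force": force on the tool from outside, world axes, zero at the start; "wrist_torque": the same for the moment, N m; "opening": opening from 0.0 (shut) to 1.0 (fully open).
Only numpy, scipy, OpenCV 4.12 (cv2) and the standard library are available. Lean on these libraries where they do the work, as an engineer would, in place of code of your own. Each camera call takes 0.05 s, during which the arm holds its last target.

## Working session

There is one attempt and no reset: what is moved stays moved. The work goes in short steps, Python scripts to look and compute and a tool call to move; the robot and the scene stay as the last step left them, time stands still between calls to the robot, and variables do not carry over. Pictures are saved under pics/ and viewed, and the job is handed in when it is done.

Besides the shell and the picture viewer there is one more tool, called after "Call:" in YAML: its name, and indented under it one key for each argument. drive_tool: Moves the arm, as the interface text tells. Its arguments: {"type":"object","properties":{"steps":{"type":"array"},"force":{"type":"number"}},"required":["steps"]}

```bash
mkdir -p pics; cat > h.py <<'E'
import numpy as np, cv2
from station import env
def snap(n,f):
    s=env.snapshot(n); cv2.imwrite('pics/'+f,s['pixels'][:,:,::-1]); 
    np.savez('pics/'+f+'.npz',**{k:s[k] for k in s}); return s
def ray(s,u,v):
    f=210/np.tan(np.radians(float(s['vertical_fov']))/2)
    xd=np.array([(u-s['cx'])/f,(v-s['cy'])/f]); x=xd.copy()
    for _ in range(30): x=xd/(1+s['k1']*(x@x))
    R=np.array(s['R']);t=np.array(s['t'])
    return -R.T@t, R.T@np.array([x[0],x[1],1])
def onz(s,u,v,z):
    o,d=ray(s,u,v); return o+d*(z-o[2])/d[2]
def proj(s,X):
    f=210/np.tan(np.radians(float(s['vertical_fov']))/2)
    c=np.array(s['R'])@X+np.array(s['t']); x=c[:2]/c[2]; x=x*(1+s['k1']*(x@x)); return x*f+[s['cx'],s['cy']]
E
python3 - <<'E'
from h import *
for n in ['scene','side','wrist']:
    s=snap(n,n+'0.png'); o,d=ray(s,280,210); print(n,o.round(3),d.round(3),s['vertical_fov'],s['k1'])
print(env.get_state())
E
```

```text
scene [-0.466 -0.657  1.552] [ 0.526  0.356 -0.773] 43.02725104883566 -0.16375960187800573
side [-0.732  0.056  1.128] [ 0.777 -0.029 -0.629] 42.485320723192736 -0.09815765798672947
wrist [ 0.349 -0.524  0.384] [-0.261 -0.148 -0.954] 66.25978668444976 -0.008311051536270786
{'clock': 0.15, 'q': array([-1.10936406e+00,  3.53477768e-01,  1.63393925e+00, -2.26818979e-05,
        1.15519618e+00, -2.39369104e-03]), 'qvel': array([-0.00034983, -0.00080858, -0.00151304, -0.00107933, -0.00137385,
        0.00136508]), 'tau': array([-4.32928518e-04, -5.94207215e+01, -3.34471071e+01,  6.96718879e-02,
        2.04480038e-02, -3.90510911e-05]), 'tool_pos': array([ 0.27943268, -0.55862303,  0.1931535 ]), 'eef_rot': array([-0.6880864 , -0.16287404,  0.68826487, -0.16217466]), 'wrist_force': array([ 0.26088308,  0.2541694 , -0.25892255]), 'wrist_torque': array([0.00870657, 0.02763836, 0.03999089]), 'opening': 0.9982033213524477}
```

View pics/scene0.png

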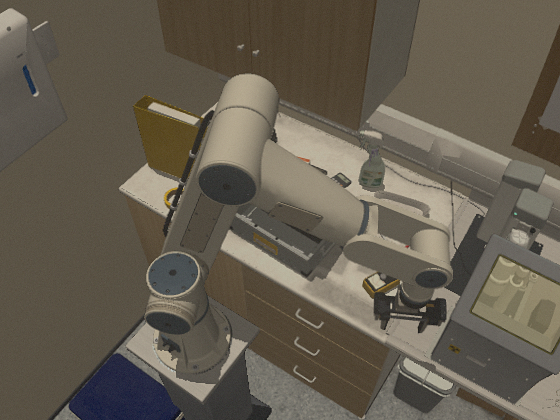

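View pics/side0.png

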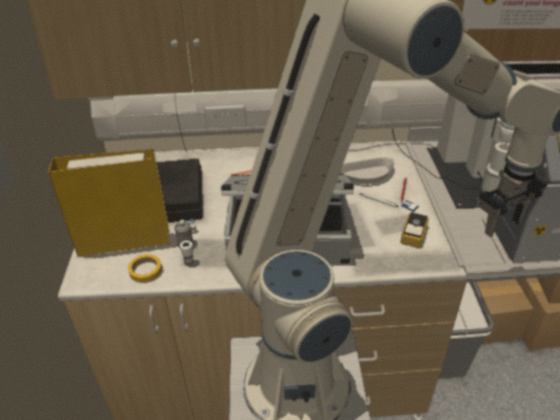

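```bash
python3 - <<'E'
import numpy as np
from scipy.spatial.transform import Rotation as R
print(R.from_quat([-0.6880864 , -0.16287404,  0.68826487, -0.16217466]).as_matrix().round(3))
E
```

```text
[[-0.     0.447 -0.894]
 [ 0.001 -0.894 -0.447]
 [-1.    -0.001  0.   ]]
```

```bash
python3 - <<'E'
import cv2
a=cv2.imread('pics/side0.png')[130:280,190:390]; cv2.imwrite('pics/z1.png',cv2.resize(a,None,fx=4,fy=4,interpolation=2))
a=cv2.imread('pics/scene0.png')[160:300,220:400]; cv2.imwrite('pics/z2.png',cv2.resize(a,None,fx=4,fy=4,interpolation=2))
E
```

```text
(no output)
```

View pics/z1.png

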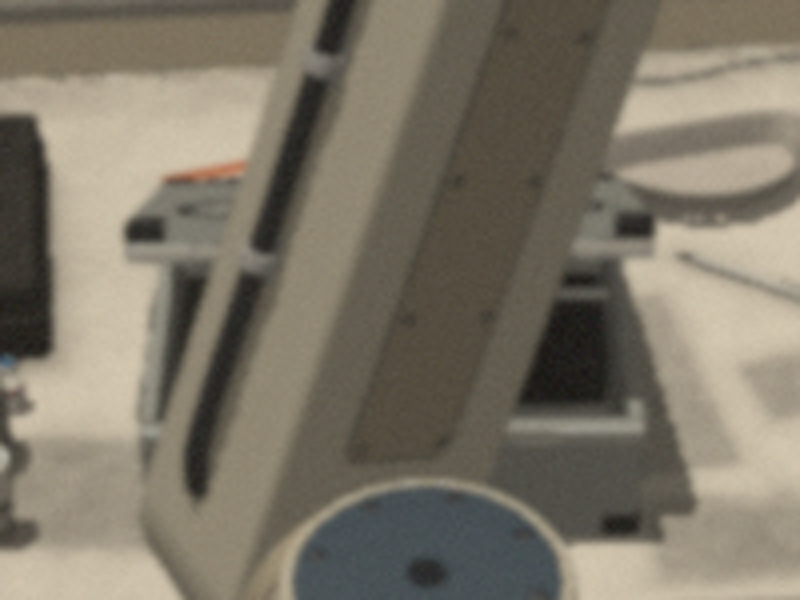

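View pics/z2.png

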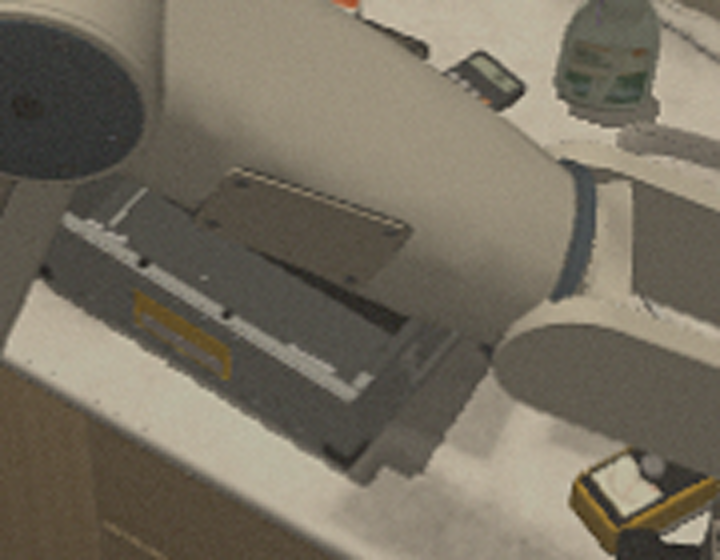

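View pics/wrist0.png

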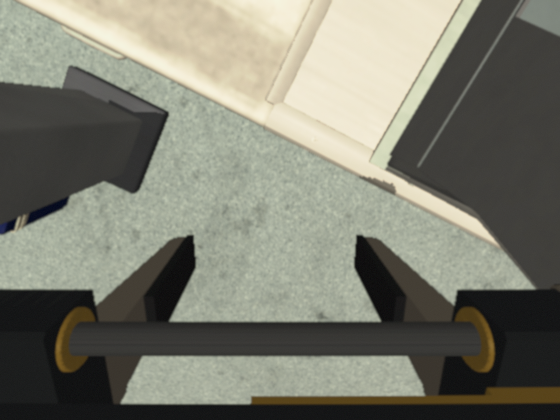

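```bash
python3 - <<'E'
from h import *
import numpy as np
s=dict(np.load('pics/side0.png.npz')); c=dict(np.load('pics/scene0.png.npz'))
print('side base FR',onz(s,355,264.5,0),'rim FR',onz(s,350,233,.112),'rim FL',onz(s,227,237.5,.112))
print('scene rim FR',onz(c,220+355/4,160+395/4,.112),'rim FL',onz(c,220+68/4,160+215/4,.112),'base FR',onz(c,220+365/4,160+480/4,0))
for z in (.2,.25,.3): print(onz(s,190+128/4,130+245/4,z),onz(s,190+653/4,130+245/4,z))
print('meter',onz(s,415,240,0),onz(c,381,285,.03))
E
```

```text
side base FR [ 0.39035973 -0.20400923  0.        ] rim FR [ 0.40540222 -0.18434837  0.112     ] rim FL [0.4126752  0.16422067 0.112     ]
scene rim FR [ 0.39573246 -0.1870538   0.112     ] rim FL [0.41643408 0.12038966 0.112     ] base FR [ 0.39330321 -0.20415341  0.        ]
[0.51392581 0.17385613 0.2       ] [ 0.48450413 -0.20056925  0.2       ]
[0.44682004 0.16750609 0.25      ] [ 0.41898275 -0.18675607  0.25      ]
[0.37971427 0.16115605 0.3       ] [ 0.35346137 -0.1729429   0.3       ]
meter [ 0.48222825 -0.40766687  0.        ] [ 0.48909133 -0.41794657  0.03      ]
```

Call:
drive_tool:
  steps:
    - [[-0.12,0,0],0.05,0]
    - [[-0.12,0,0],0.05,0]
    - [[-0.12,0,0],0.048,0]
    - [[-0.1,0,0],0,0]
    - [[-0.08,0,0],0,0]
    - [[0,-0.12,-0.02],0,0]
    - [[0,-0.12,-0.02],0,0]
    - [[0,-0.12,-0.02],0,0]
    - [[0,-0.12,-0.02],0,0]
    - [[0,-0.12,-0.02],0,0]
    - [[0,-0.12,-0.02],0,0]
    - [[0,-0.12,0],0,0]

```text
clock: 1.65
tool_pos: [0.3472, -0.1308, 0.4697]
eef_rot: [-0.706, 0.006, 0.708, 0.011]
wrist_force: [0.6, 0.7, 0.6]
opening: 0.006
```

```bash
python3 - <<'E'
from h import *
from scipy.spatial.transform import Rotation as R
s=snap('wrist','w1.png');g=env.get_state(); print(g['tool_pos'],g['q'],g['clock']);print(R.from_quat(g['eef_rot']).as_matrix().round(3)); print(ray(s,280,210))
E
```

```text
[ 0.34681945 -0.1246747   0.47028519] [-0.35961877 -0.2261899   1.67329854  0.01021436  1.69928047  1.2319173 ] 1.7
[[-0.001 -0.019 -1.   ]
 [ 0.011 -1.     0.019]
 [-1.    -0.011  0.001]]
(array([ 0.42508632, -0.13371054,  0.66074825]), array([-0.30166553, -0.00321371, -0.95386595]))
```

View pics/w1.png

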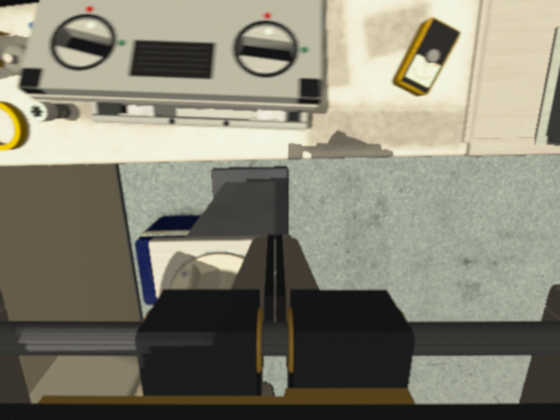

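Call:
drive_tool:
  steps:
    - [[0,-0.1,-0.1],0,0]
    - [[0,-0.1,-0.1],0,0]
    - [[0,-0.04,-0.04],0,0]
    - [[0,0,0],0,0]

```text
clock: 2.2
tool_pos: [0.4561, -0.0177, 0.4713]
eef_rot: [0.707, -0.002, -0.707, -0.009]
wrist_force: [0.4, 0.2, -0.1]
opening: 0.003
```

```bash
python3 - <<'E'
from h import *
s=snap('wrist','w2.png');g=env.get_state(); print(g['tool_pos'],g['clock']); snap('side','s2.png'); snap('scene','c2.png')
E
```

```text
[ 0.45550383 -0.01837564  0.47146605] 2.25
```

View pics/w2.png

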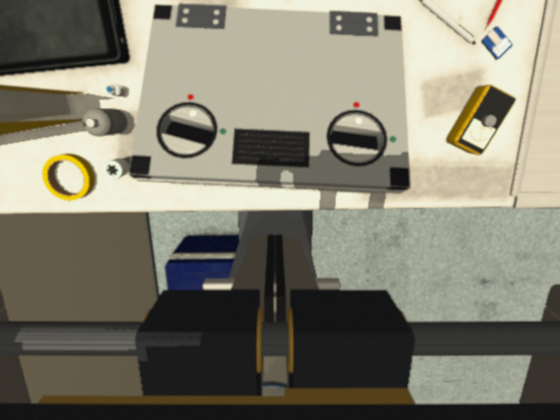

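View pics/c2.png

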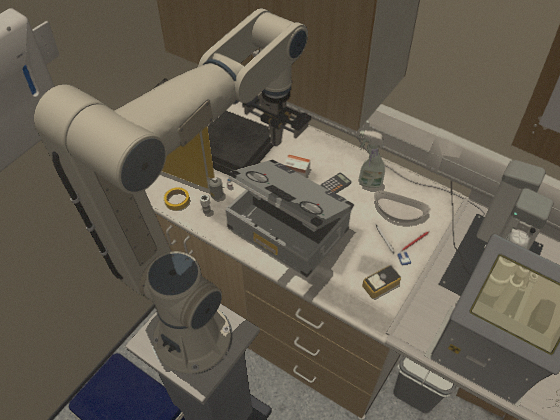

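```bash
python3 - <<'E'
import cv2
a=cv2.imread('pics/w2.png')[0:200,120:420]; cv2.imwrite('pics/z3.png',cv2.resize(a,(780,520),interpolation=2))
E
```

```text
(no output)
```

View pics/z3.png

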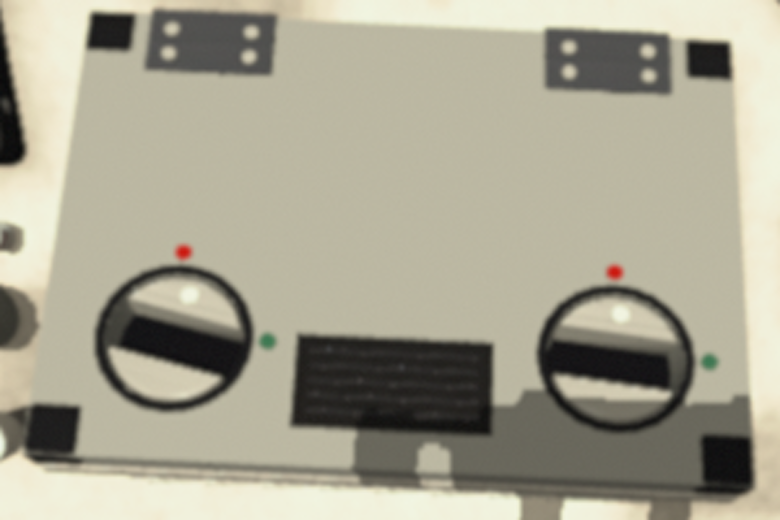

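```bash
cat > fit.py <<'E'
from h import *
from scipy.optimize import least_squares
s=dict(np.load('pics/w2.png.npz'))
P=[(28,456,260,180),(752,487,260,-180),(90,13,0,180),(731,43,0,-180),(175,338,195,112),(616,359,195,-112),(393,384,215,0)]
def pt(p,d,y,h=28):
    X,Y,a,th=p; d,y,h=d/1e3,y/1e3,h/1e3
    lx=.13-d*np.cos(th)+h*np.sin(th); z=.112+h*np.cos(th)+d*np.sin(th)
    return np.array([X+lx*np.cos(a)-y*np.sin(a),Y+lx*np.sin(a)+y*np.cos(a),z])
f=lambda p:np.concatenate([proj(s,pt(p,d,y))-[120+u/2.6,v/2.6] for u,v,d,y in P])
if __name__=='__main__':
    r=least_squares(f,[.53,0,0,.5],loss='soft_l1'); print(r.x, r.fun.reshape(-1,2).round(1).tolist())
    p=r.x
    print('pad',pt(p,215,0)); q=p.copy(); q[3]=0
    print('shut pad',pt(q,215,0),'L',pt(q,195,112),'R',pt(q,195,-112),'rimFR',)
    # slot direction: intersect lid plane
    n=np.cross(pt(p,260,0)-pt(p,0,0),pt(p,0,100)-pt(p,0,0)); o0=pt(p,0,0)
    ex=(pt(p,0,0)-pt(p,260,0))/.26; ey=(pt(p,0,100)-pt(p,0,0))/.1
    def lid(u,v):
        o,d=ray(s,120+u/2.6,v/2.6); X=o+d*((o0-o)@n)/(d@n); return np.array([(X-o0)@ex,(X-o0)@ey])
    for nm,c,w in (('L',(175,338),(190,296)),('R',(616,359),(621,314))):
        dd=lid(*w)-lid(*c); print(nm,lid(*c),dd,'cw angle',np.arctan2(-dd[1],dd[0]))
    for c in ('c2','w2','s2'):
        g=dict(np.load(f'pics/{c}.png.npz')); print(c,[proj(g,pt(p,d,y)).round(0).tolist() for d,y in ((260,180),(260,-180),(195,112),(195,-112))])
E
python3 fit.py
```

```text
[ 0.53121124 -0.01452638 -0.06040411  0.492789  ] [[-1.4, 0.0], [0.8, 0.5], [-0.2, -0.9], [0.2, -1.1], [0.2, 0.5], [-0.3, 0.0], [0.3, 0.8]]
pad [ 0.4851232  -0.01173908  0.23838172]
shut pad [ 0.44636626 -0.00939515  0.14      ] L [0.47309093 0.10119324 0.14      ] R [ 0.45956864 -0.12239823  0.14      ] rimFR
L [-0.19426019  0.11234098] [ 0.02354855 -0.00535926] cw angle 0.22377189455993626
R [-0.19496265 -0.11241688] [ 0.02500629 -0.00290541] cw angle 0.11566840262103677
c2 [[229.0, 172.0], [318.0, 223.0], [256.0, 177.0], [310.0, 208.0]]
w2 [[129.0, 175.0], [410.0, 188.0], [188.0, 131.0], [357.0, 138.0]]
s2 [[221.0, 186.0], [353.0, 185.0], [248.0, 183.0], [327.0, 182.0]]
```

View pics/s2.png

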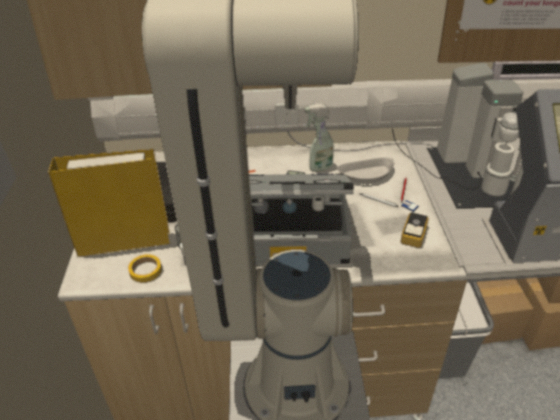

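Call:
drive_tool:
  steps:
    - [[0.11,-0.01,-0.03],0.019,0]
    - [[0.11,0,-0.02],0,0]
    - [[0.11,0,0],0,0]
    - [[0.07,0,0],0,0]
    - [[0,0,0],0,0]

```text
clock: 2.98
tool_pos: [0.4788, -0.0199, 0.27]
eef_rot: [0.709, -0.029, -0.704, -0.034]
wrist_force: [0.2, -0.2, 0.8]
opening: 0.004
```

```bash
cat >st.py <<'E'
from h import *
from scipy.spatial.transform import Rotation as R
g=env.get_state();m=R.from_quat(g['eef_rot']).as_matrix()
print(g['clock'],g['tool_pos'].round(4),g['wrist_force'].round(1),g['wrist_torque'].round(2),'ty',m[:,1].round(3),'tx',m[:,0].round(3),'q6',g['q'][5].round(2))
print('yaw of -toolz',np.arctan2(-m[1,2],-m[0,2]))
E
python3 st.py
```

```text
2.975 [ 0.4788 -0.0199  0.27  ] [ 0.2 -0.2  0.8] [ 0.1   0.01 -0.01] ty [-0.089 -0.996 -0.008] tx [ 0.008  0.008 -1.   ] q6 1.61
yaw of -toolz -0.0894901143249318
```

Call:
drive_tool:
  steps:
    - [[0.05,-0.01,0],-0.009,0]
    - [[0.05,0,0.006],0,0]
    - [[0.05,0,0.01],0,0]
    - [[0.05,0,0.01],0,0]

```text
clock: 3.48
tool_pos: [0.4729, -0.0168, 0.1784]
eef_rot: [0.715, -0.02, -0.698, -0.025]
wrist_force: [-1.2, 0.8, 2.7]
opening: 0.005
```

Call:
drive_tool:
  steps:
    - [[0.03,0,0.012],0,0]
    - [[0.025,0,0.01],0,0]
    - [[0.015,0,0.005],0,0]
    - [[0.01,0,0],0,0]

```text
clock: 3.98
tool_pos: [0.4621, -0.0168, 0.1403]
eef_rot: [0.717, -0.021, -0.696, -0.026]
wrist_force: [-0.6, 1.3, 2.6]
opening: 0.006
```

```bash
python3 st.py
```

```text
3.975 [ 0.4621 -0.0168  0.1403] [-0.6  1.3  2.6] [0.04 0.28 0.05] ty [-0.067 -0.998 -0.008] tx [ 0.029  0.006 -1.   ] q6 1.59
yaw of -toolz -0.0668246584775185
```

Call:
drive_tool:
  steps:
    - [[0.006,0,0],0,0]
    - [[0.006,0,0],0,0]

```text
clock: 4.22
tool_pos: [0.4625, -0.0168, 0.1342]
eef_rot: [0.717, -0.021, -0.696, -0.026]
wrist_force: [-1.6, 0.6, 2.0]
opening: 0.003
```

```bash
python3 st.py
```

```text
4.225 [ 0.4625 -0.0168  0.1342] [-1.6  0.6  2. ] [ 0.01  0.3  -0.06] ty [-0.066 -0.998 -0.008] tx [ 0.029  0.006 -1.   ] q6 1.59
yaw of -toolz -0.06664439410129049
```

Call:
drive_tool:
  steps:
    - [[0.006,0,0],0,0]
    - [[0.006,0,0],0,0]

```text
clock: 4.47
tool_pos: [0.4628, -0.0168, 0.1279]
eef_rot: [0.717, -0.021, -0.696, -0.026]
wrist_force: [-0.9, -0.5, 1.7]
opening: 0.005
```

```bash
python3 st.py; python3 -c "
from h import *
snap('wrist','w3.png')
a=snap('scene','c3.png')['pixels'][130:290,190:390,::-1];cv2.imwrite('pics/c3z.png',cv2.resize(a,None,fx=4,fy=4,interpolation=2))"
```

```text
4.475 [ 0.4628 -0.0168  0.1279] [-0.9 -0.5  1.7] [0.02 0.3  0.02] ty [-0.066 -0.998 -0.008] tx [ 0.029  0.006 -1.   ] q6 1.59
yaw of -toolz -0.06650220038206613
```

View pics/c3z.png

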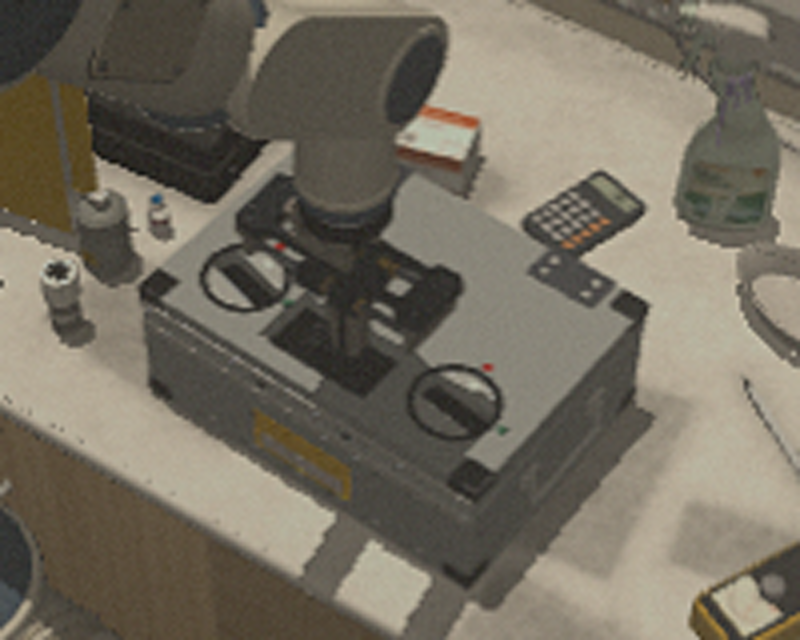

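View pics/w3.png

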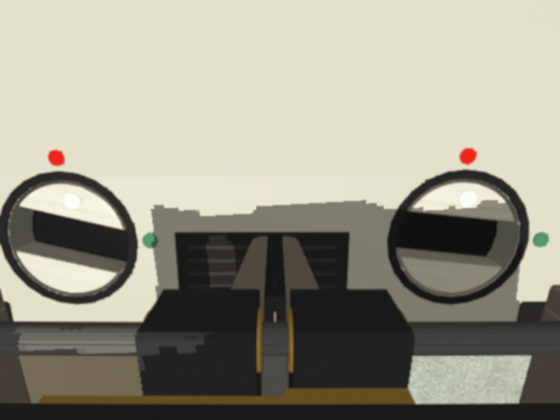

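```bash
python3 - <<'E'
from fit import *
s=dict(np.load('pics/w3.png.npz')); 
p=[0.53121124,-0.01452638,-0.06040411,0]
for th in (0,.01,.05,.1): 
    p[3]=th; print(th,[proj(s,pt(p,d,y)).round(1).tolist() for d,y in ((195,112),(195,-112),(240,-50),(240,50),(190,0))])
o,d=ray(s,280,210);print(o)
c=dict(np.load('pics/c3.png.npz'))
for th in (0,.05,.1,.2):
    p[3]=th; print(th,[((proj(c,pt(p,d,y))-[190,130])*4).round(0).tolist() for d,y in ((195,112),(195,-112),(260,180),(260,-180))])
E
```

```text
0 [[78.7, 238.9], [451.4, 237.6], [344.0, 304.9], [186.5, 305.2], [263.9, 230.5]]
0.01 [[76.7, 239.7], [453.2, 238.4], [344.8, 306.6], [185.5, 306.9], [263.8, 231.1]]
0.05 [[68.2, 242.3], [460.8, 241.0], [348.2, 313.6], [180.9, 313.8], [263.3, 233.3]]
0.1 [[56.5, 245.2], [471.2, 243.8], [353.0, 322.3], [174.5, 322.5], [262.5, 235.6]]
[ 0.53456844 -0.02275195  0.32129665]
0 [[243.0, 282.0], [451.0, 407.0], [135.0, 291.0], [472.0, 499.0]]
0.05 [[243.0, 274.0], [453.0, 399.0], [135.0, 281.0], [474.0, 489.0]]
0.1 [[244.0, 265.0], [455.0, 390.0], [135.0, 269.0], [477.0, 478.0]]
0.2 [[248.0, 247.0], [459.0, 372.0], [138.0, 245.0], [483.0, 454.0]]
```

Call:
drive_tool:
  steps:
    - [[0.006,0,0],0,0]
    - [[0.006,0,0],0,0]

```text
clock: 4.82
tool_pos: [0.4629, -0.0168, 0.1216]
eef_rot: [0.717, -0.021, -0.696, -0.026]
wrist_force: [-2.5, 0.1, 3.4]
opening: 0.004
```

```bash
python3 st.py; python3 -c "
from h import *
snap('wrist','w4.png')"
```

```text
4.825 [ 0.4629 -0.0168  0.1216] [-2.5  0.1  3.4] [ 0.05  0.55 -0.01] ty [-0.066 -0.998 -0.008] tx [ 0.029  0.006 -1.   ] q6 1.59
yaw of -toolz -0.06648268305968845
```

View pics/w4.png

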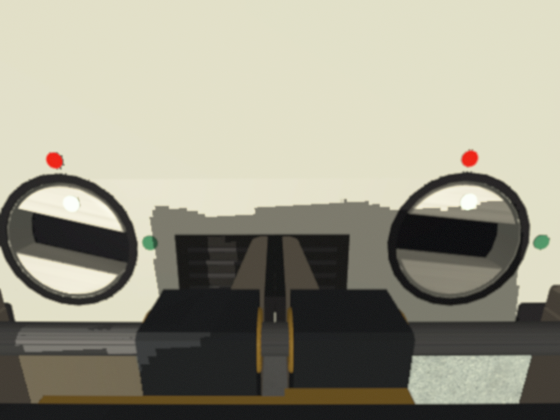

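```bash
python3 - <<'E'
from fit import *
w=dict(np.load('pics/w4.png.npz'));c=dict(np.load('pics/c3.png.npz'));w2=dict(np.load('pics/w2.png.npz'))
print(ray(w,280,210))
for z in (.1216,.1316,.1416): print(proj(w,np.array([.4629,-.0168,z])))
for z in (.128,.138,.148): print((proj(c,np.array([.4628,-.0168,z]))-[190,130])*4)
print(proj(w2,np.array([.4555,-.0184,.4715])))
a=cv2.imread('pics/w4.png')[220:345,140:400];cv2.imwrite('pics/w4z.png',cv2.resize(a,None,fx=3,fy=3,interpolation=2))
E
```

```text
(array([ 0.53475778, -0.02271239,  0.31498942]), array([-0.27196202,  0.00806601, -0.96272752]))
[274.97460505 236.36094202]
[274.87914422 242.13859219]
[274.77374005 248.51767031]
[348.20654172 357.91097828]
[348.14177149 350.59257397]
[348.07650661 343.21104615]
[276.12849274 237.29265595]
```

View pics/w4z.png

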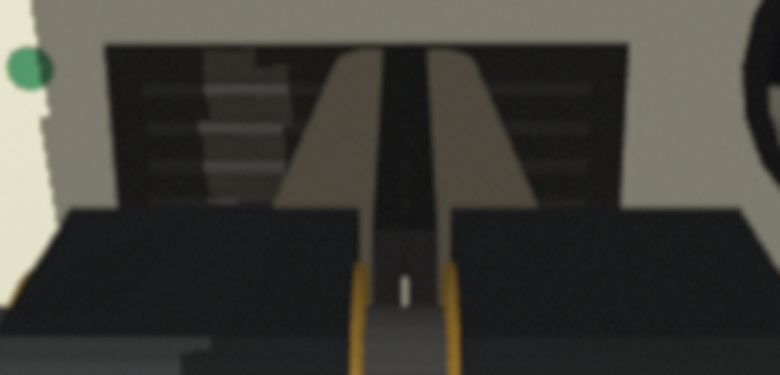

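```bash
python3 -c "
from h import *
a=snap('side','s4.png')['pixels'][:,:,::-1];b=snap('scene','c4.png')['pixels'][:,:,::-1]
z=lambda i:cv2.resize(i,None,fx=4,fy=4,interpolation=2)
cv2.imwrite('pics/s4z.png',z(a[130:280,190:390])); cv2.imwrite('pics/c4z.png',cv2.resize(b[170:250,220:330],None,fx=7,fy=7,interpolation=2))
cv2.imwrite('pics/c2z.png',z(cv2.imread('pics/c2.png')[130:290,190:390]))"
```

```text
(no output)
```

View pics/s4z.png

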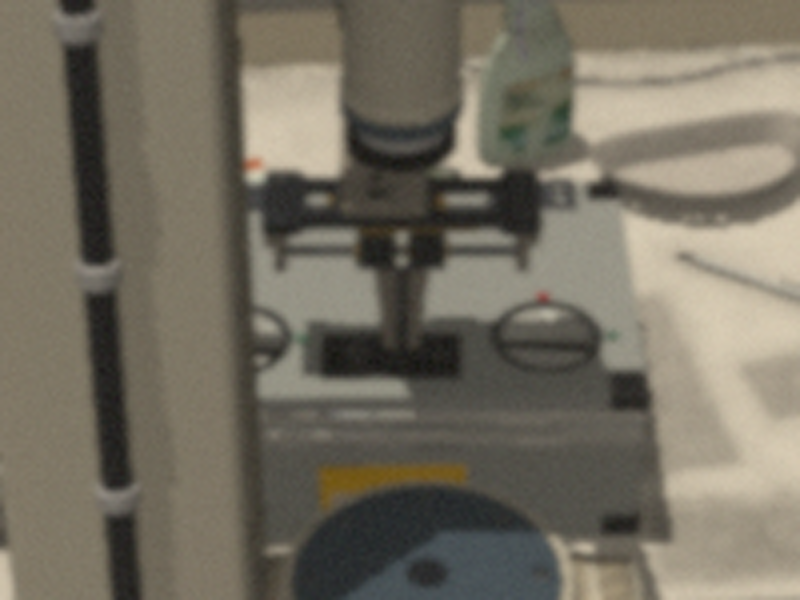

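View pics/c4z.png

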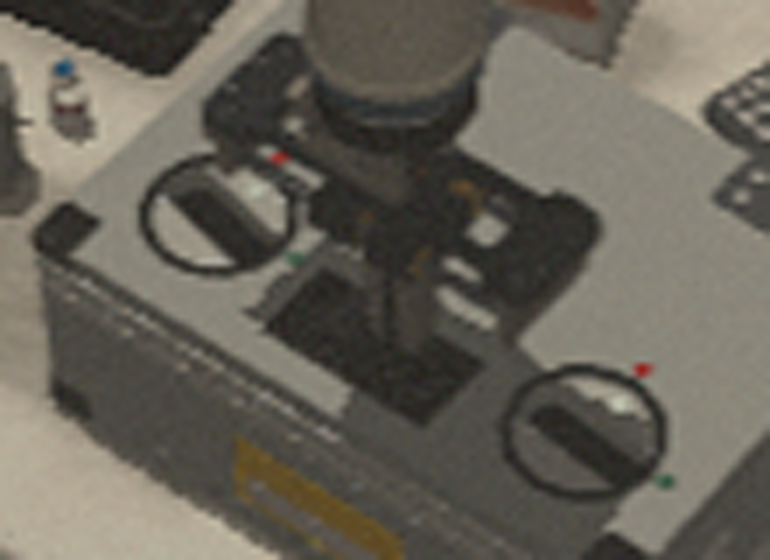

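View pics/c2z.png

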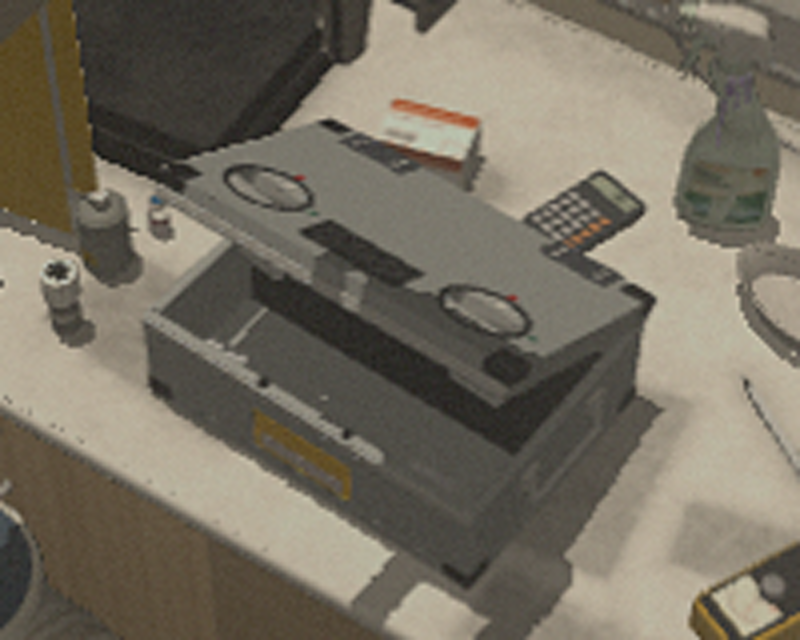

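```bash
python3 - <<'E'
from h import *
from scipy.optimize import least_squares
S={n:dict(np.load(f'pics/{n}4.png.npz')) for n in 'wcs'}
def tri(o):
    f=lambda X:np.concatenate([proj(S[n],X)-np.array(u) for n,u in o])
    r=least_squares(f,[.46,-.0,.14]); return r.x.round(4),r.fun.reshape(-1,2).round(1).tolist()
R=[('c',(303.6,231.6)),('s',(326.7,214)),('w',(458.5,238))]
L=[('c',(251.4,200.3)),('w',(68.5,239.5))]
print('R all',tri(R)); print('R cs',tri(R[:2])); print('R cw',tri([R[0],R[2]])); print('R sw',tri(R[1:])); print('L cw',tri(L))
T=[('c',(220+412/7,170+350/7)),('s',(190+403/4,130+348/4)),('w',(274.5,236.5))]
print('tip',tri(T),tri(T[:2]))
g=env.get_state();print(g['tool_pos'])
E
```

```text
R all (array([ 0.4616, -0.1234,  0.1394]), [[-0.2, 0.0], [-0.1, 0.1], [0.0, -0.0]])
R cs (array([ 0.4624, -0.1238,  0.1389]), [[-0.0, -0.0], [0.0, 0.0]])
R cw (array([ 0.4616, -0.1234,  0.1393]), [[-0.2, 0.0], [0.0, -0.0]])
R sw (array([ 0.4616, -0.1233,  0.1394]), [[-0.1, 0.1], [0.0, -0.0]])
L cw (array([0.4759, 0.1019, 0.1414]), [[-0.4, -0.6], [0.1, -0.0]])
tip (array([ 0.4657, -0.0171,  0.1293]), [[-1.3, -1.3], [-1.0, 0.7], [0.5, -0.1]]) (array([ 0.4664, -0.0213,  0.1289]), [[-0.1, -0.8], [0.4, 0.5]])
[ 0.46318666 -0.01675785  0.12165248]
```

Call:
drive_tool:
  steps:
    - [[0.006,0,0],0,0]
    - [[0.006,0,0],0,0]

```text
clock: 5.22
tool_pos: [0.4632, -0.0168, 0.1178]
eef_rot: [0.717, -0.021, -0.697, -0.026]
wrist_force: [-16.1, 1.0, 47.9]
opening: 0.003
```

```bash
python3 st.py; python3 -c "
from h import *
snap('wrist','w5.png')"
```

```text
5.225 [ 0.4632 -0.0168  0.1178] [-16.1   1.   47.9] [ 0.11  3.11 -0.01] ty [-0.066 -0.998 -0.008] tx [ 0.029  0.006 -1.   ] q6 1.59
yaw of -toolz -0.06645969341837034
```

View pics/w5.png

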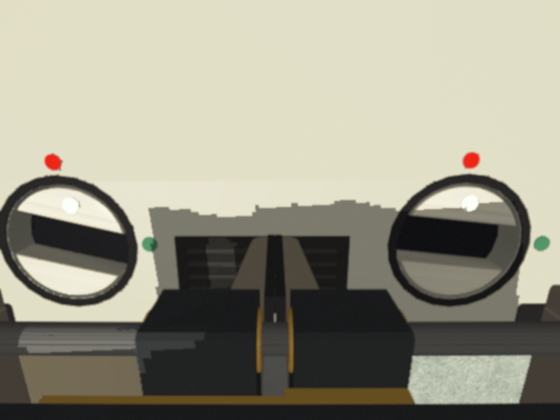

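```bash
python3 - <<'E'
from h import *
S={n:dict(np.load(f'pics/{n}4.png.npz')) for n in 'wcs'}
for x in (.453,.463,.473):
  for z in (.1216,.142):
    X=np.array([x,-.0168,z]); print(x,z,'w',proj(S['w'],X).round(1),'c4z',((proj(S['c'],X)-[220,170])*7).round(),'s4z',((proj(S['s'],X)-[190,130])*4).round())
E
```

```text
0.453 0.1216 w [276.  250.8] c4z [388. 368.] s4z [400. 370.]
0.453 0.142 w [275.9 264.6] c4z [388. 342.] s4z [400. 348.]
0.463 0.1216 w [275.  236.2] c4z [400. 354.] s4z [399. 361.]
0.463 0.142 w [274.8 248.6] c4z [399. 328.] s4z [399. 340.]
0.473 0.1216 w [273.9 221.3] c4z [411. 341.] s4z [398. 352.]
0.473 0.142 w [273.6 232.3] c4z [411. 315.] s4z [398. 331.]
```

Call:
drive_tool:
  steps:
    - [[-0.05,0,0],0,0]
    - [[-0.1,0,0],0,0]
    - [[-0.1,0,0],-0.058,0]
    - [[-0.05,0,0],-0.058,0]
    - [[0,0,0],-0.058,0]
    - [[0,0,0],-0.058,0]
    - [[0,0,0],-0.058,0]
    - [[0,0,0],-0.058,0]
    - [[0,0,0],-0.058,0]
    - [[0,0,0],-0.058,0]
    - [[0,0,0],-0.058,0]
    - [[0,0,0],-0.058,0]

```text
clock: 6.78
tool_pos: [0.4613, -0.0177, 0.2739]
eef_rot: [0.447, 0.546, -0.428, 0.564]
wrist_force: [-0.2, 0.9, -0.2]
opening: 0.005
```

Call:
drive_tool:
  steps:
    - [[0,0,0],-0.058,0]
    - [[0,0,0],-0.058,0]
    - [[0,0,0],-0.058,0.27]
    - [[0,0,0],-0.058,0.27]
    - [[0,0,0],-0.058,0.27]
    - [[0,0,0],-0.058,0.27]
    - [[0,0,0],0,0.27]

```text
clock: 7.65
tool_pos: [0.4623, -0.0177, 0.2732]
eef_rot: [0.078, 0.69, -0.071, 0.717]
wrist_force: [0.0, -0.4, 0.7]
opening: 0.268
```

```bash
python3 st.py; python3 -c "
from h import *
snap('wrist','w6.png');snap('scene','c6.png')"
```

```text
7.65 [ 0.4623 -0.0177  0.2732] [ 0.  -0.4  0.7] [ 0.05 -0.14  0.  ] ty [0.208 0.978 0.014] tx [ 0.039  0.006 -0.999] q6 -1.41
yaw of -toolz 2.9312253382223155
```

View pics/w6.png

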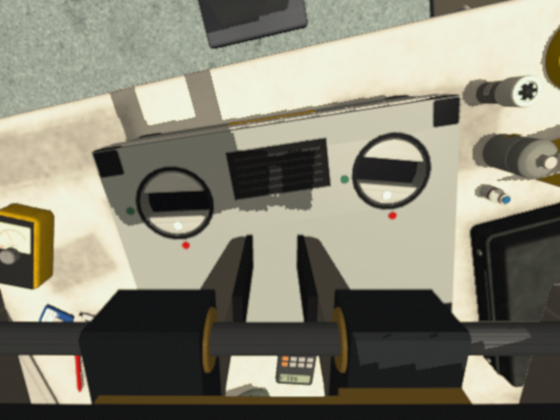

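```bash
python3 -c "
import cv2
a=cv2.imread('pics/w6.png')
cv2.imwrite('pics/w6z.png',cv2.resize(a[120:250,120:440],None,fx=2.5,fy=2.5,interpolation=2))"
```

```text
(no output)
```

View pics/w6z.png

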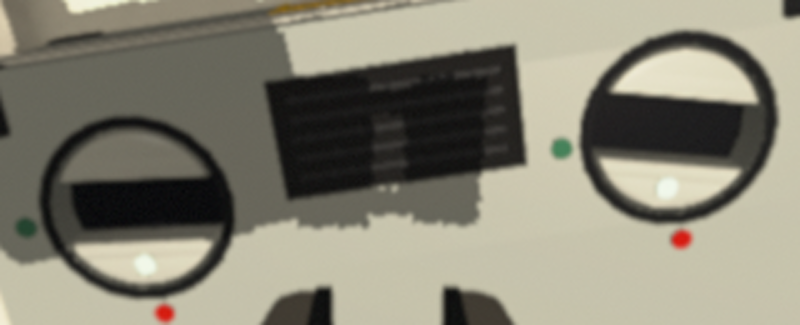

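```bash
cat > m.py <<'E'
from h import *
def M(png,pts,cx,cy,f,z=.141):
    s=dict(np.load(f'pics/{png}.png.npz')); return [onz(s,cx+u/f,cy+v/f,z)[:2] for u,v in pts]
E
python3 - <<'E'
from m import *
for n,pts in (('L',[(679,127),(682,239),(608,95),(757,104),(598,157),(743,168)]),('R',[(138,207),(165,313),(62,185),(215,178),(72,246),(213,240)])):
    P=M('w6',pts,120,120,2.5); print(n,'c',P[0].round(4),'red',P[1].round(4))
    for a,b in ((2,3),(4,5)): d=P[b]-P[a]; print('  slot dir yaw (from +y)',np.arctan2(-d[0],d[1]).round(3),'mid',((P[a]+P[b])/2).round(4))
E
```

```text
L c [0.4742 0.1038] red [0.5233 0.1002]
  slot dir yaw (from +y) -0.272 mid [0.4632 0.1064]
  slot dir yaw (from +y) -0.291 mid [0.4885 0.099 ]
R c [ 0.4602 -0.1216] red [ 0.5094 -0.1248]
  slot dir yaw (from +y) -0.167 mid [ 0.4496 -0.118 ]
  slot dir yaw (from +y) -0.17 mid [ 0.476  -0.1246]
```

Call:
drive_tool:
  steps:
    - [[0,0.08,-0.01],0,0.27]
    - [[0,0.08,-0.01],0,0.27]
    - [[0,0.08,-0.005],0,0.27]
    - [[0.08,0,0],0.022,0.27]
    - [[0,0,0],0,0.27]
    - [[0,0,0],0,0.27]

```text
clock: 8.5
tool_pos: [0.4795, 0.1058, 0.2356]
eef_rot: [0.112, 0.684, -0.103, 0.713]
wrist_force: [0.0, -0.1, 0.3]
opening: 0.272
```

```bash
python3 st.py
```

```text
8.5 [0.4795 0.1058 0.2356] [ 0.  -0.1  0.3] [ 0.05 -0.16 -0.  ] ty [0.299 0.954 0.019] tx [ 0.043  0.006 -0.999] q6 -1.05
yaw of -toolz 2.8371758287271547
```

Call:
drive_tool:
  steps:
    - [[0,-0.012,-0.016],-0.008,0.27]
    - [[0.08,0,0],0,0.27]
    - [[0.06,0,0],0,0.27]
    - [[0.0,0,0],0,0.27]

```text
clock: 9.0
tool_pos: [0.4744, 0.1013, 0.1688]
eef_rot: [0.103, 0.683, -0.092, 0.717]
wrist_force: [0.1, 1.2, -0.5]
opening: 0.274
```

```bash
python3 st.py; python3 -c "
from h import *
snap('wrist','w7.png');a=snap('scene','c7.png')['pixels'][:,:,::-1];b=snap('side','s7.png')['pixels'][:,:,::-1]
cv2.imwrite('pics/c7z.png',cv2.resize(a[150:250,210:320],None,fx=6,fy=6,interpolation=2))
cv2.imwrite('pics/s7z.png',cv2.resize(b[150:250,200:320],None,fx=6,fy=6,interpolation=2))"
```

```text
9.0 [0.4744 0.1013 0.1688] [ 0.1  1.2 -0.5] [ 0.05 -0.13  0.02] ty [0.273 0.962 0.021] tx [ 0.05   0.007 -0.999] q6 -1.08
yaw of -toolz 2.864332444218083
```

View pics/w7.png

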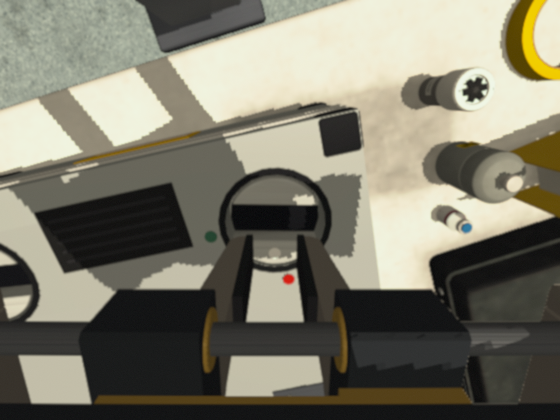

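View pics/c7z.png

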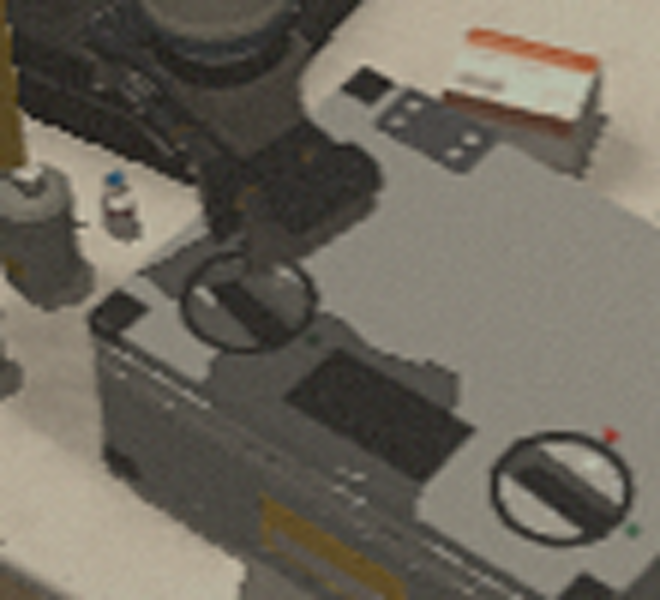

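Call:
drive_tool:
  steps:
    - [[0.05,0.002,-0.005],0,0.27]
    - [[0.04,0,0],0,0.27]
    - [[0.0,0,0],0,0.27]

```text
clock: 9.52
tool_pos: [0.4802, 0.1045, 0.1302]
eef_rot: [0.104, 0.679, -0.091, 0.721]
wrist_force: [-0.3, 0.1, -0.2]
opening: 0.267
```

```bash
python3 st.py; python3 -c "
from h import *
a=snap('wrist','w8.png')['pixels'][:,:,::-1];cv2.imwrite('pics/w8z.png',cv2.resize(a[140:300,150:400],None,fx=3,fy=3,interpolation=2))"
```

```text
9.525 [0.4802 0.1045 0.1302] [-0.3  0.1 -0.2] [ 0.04 -0.1  -0.03] ty [0.272 0.962 0.027] tx [ 0.062  0.01  -0.998] q6 -1.08
yaw of -toolz 2.864154351474295
```

View pics/w8z.png

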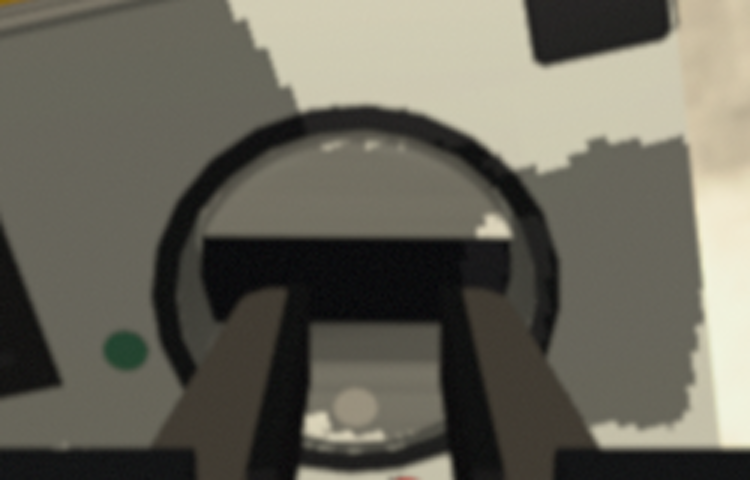

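Call:
drive_tool:
  steps:
    - [[0,-0.007,-0.011],0,0.27]
    - [[0,0,0],0,0.27]

```text
clock: 9.82
tool_pos: [0.4753, 0.1029, 0.1328]
eef_rot: [0.105, 0.677, -0.09, 0.723]
wrist_force: [-0.1, -0.2, 0.9]
opening: 0.269
```

```bash
python3 st.py
```

```text
9.825 [0.4753 0.1029 0.1328] [-0.1 -0.2  0.9] [ 0.08 -0.1   0.04] ty [0.272 0.962 0.029] tx [ 0.066  0.011 -0.998] q6 -1.08
yaw of -toolz 2.8640559951352533
```

Call:
drive_tool:
  steps:
    - [[0.03,0,-0.003],0,0.27]
    - [[0.02,0,0],0,0.27]
    - [[0,0,0],0,0.27]

```text
clock: 10.2
tool_pos: [0.4757, 0.1036, 0.1066]
eef_rot: [0.105, 0.677, -0.09, 0.723]
wrist_force: [-1.0, 0.1, 0.2]
opening: 0.266
```

```bash
python3 st.py; python3 -c "
from h import *
a=snap('wrist','w9.png')['pixels'][:,:,::-1];cv2.imwrite('pics/w9z.png',cv2.resize(a[140:300,150:400],None,fx=3,fy=3,interpolation=2))"
```

```text
10.2 [0.4757 0.1036 0.1066] [-1.   0.1  0.2] [ 0.03 -0.05  0.04] ty [0.272 0.962 0.029] tx [ 0.067  0.011 -0.998] q6 -1.08
yaw of -toolz 2.864013200264608
```

View pics/w9z.png

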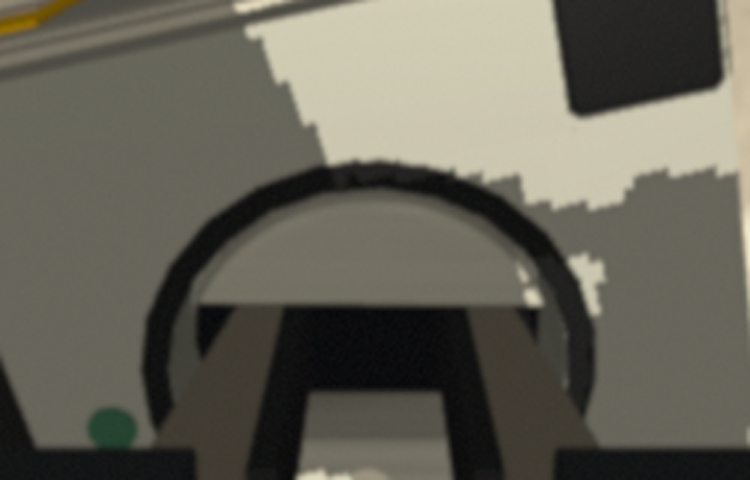

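Call:
drive_tool:
  steps:
    - [[0,0,0],0.05,0.27]
    - [[0,0,0],0.05,0.27]
    - [[0,0,0],0.05,0.27]
    - [[0,0,0],0,0.27]

```text
clock: 10.75
tool_pos: [0.4774, 0.1031, 0.1072]
eef_rot: [0.274, 0.635, -0.25, 0.678]
wrist_force: [0.5, -0.4, 0.3]
opening: 0.272
```

```bash
python3 st.py
```

```text
10.75 [0.4774 0.1031 0.1072] [ 0.5 -0.4  0.3] [-0.04 -0.14  0.03] ty [0.687 0.725 0.055] tx [ 0.069  0.01  -0.998] q6 -0.59
yaw of -toolz 2.3809362776913523
```

Call:
drive_tool:
  steps:
    - [[0,0,-0.003],0.05,0.27]
    - [[0,0,0],0.05,0.27]
    - [[0,0,0],0.05,0.27]
    - [[0,0,0],0.05,0.27]
    - [[0,0,0],0,0.27]

```text
clock: 11.38
tool_pos: [0.4775, 0.1025, 0.1072]
eef_rot: [0.469, 0.526, -0.433, 0.562]
wrist_force: [1.3, -0.1, -0.5]
opening: 0.27
```

```bash
python3 st.py; python3 -c "
from h import *
a=snap('wrist','w10.png')['pixels'][:,:,::-1];cv2.imwrite('pics/w10z.png',cv2.resize(a[140:300,150:400],None,fx=3,fy=3,interpolation=2))"
```

```text
11.375 [0.4775 0.1025 0.1072] [ 1.3 -0.1 -0.5] [-0.08 -0.11  0.02] ty [0.98  0.185 0.071] tx [ 0.071  0.007 -0.997] q6 0.04
yaw of -toolz 1.7569460629001603
```

View pics/w10z.png

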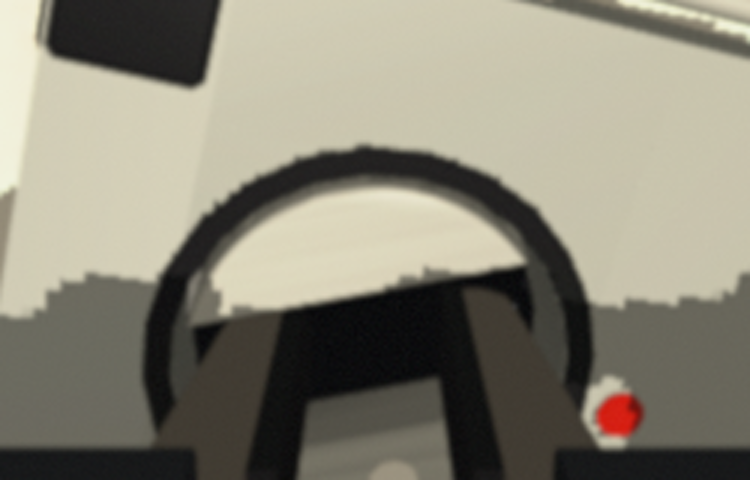

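Call:
drive_tool:
  steps:
    - [[0,0,0],0.05,0.27]
    - [[0,0,0],0.05,0.27]
    - [[0,0,0],0.03,0.27]
    - [[0,0,0],0.02,0.27]

```text
clock: 11.92
tool_pos: [0.4775, 0.102, 0.1065]
eef_rot: [0.585, 0.413, -0.542, 0.44]
wrist_force: [1.2, -2.3, -1.1]
opening: 0.271
```

```bash
python3 st.py; python3 -c "
from h import *
a=snap('wrist','w11.png')['pixels'][:,:,::-1];cv2.imwrite('pics/w11z.png',cv2.resize(a[140:300,150:400],None,fx=3,fy=3,interpolation=2))"
```

```text
11.925 [0.4775 0.102  0.1065] [ 1.2 -2.3 -1.1] [-0.49 -0.26  0.6 ] ty [ 0.96  -0.273  0.067] tx [ 0.071  0.006 -0.997] q6 0.5
yaw of -toolz 1.2954543858978778
```

View pics/w11z.png

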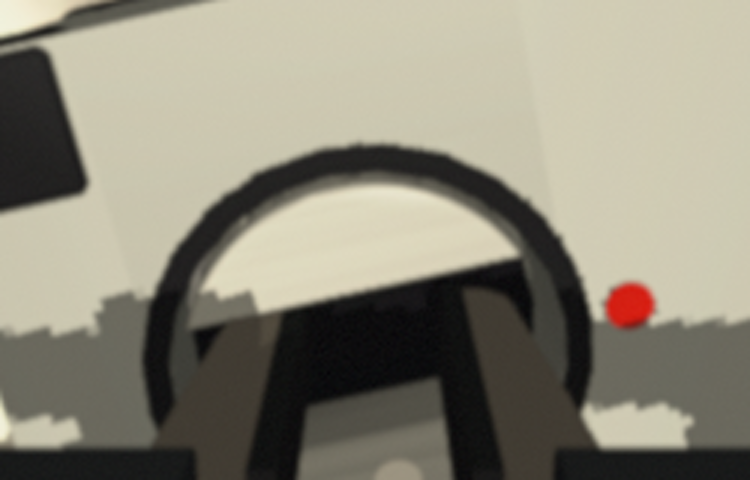

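Call:
drive_tool:
  steps:
    - [[0,0,0],0.02,0.27]
    - [[0,0,0],0.01,0.27]

```text
clock: 12.22
tool_pos: [0.4777, 0.1018, 0.1066]
eef_rot: [0.603, 0.389, -0.559, 0.415]
wrist_force: [0.3, -0.5, -1.1]
opening: 0.274
```

```bash
python3 st.py
```

```text
12.225 [0.4777 0.1018 0.1066] [ 0.3 -0.5 -1.1] [-0.3  -0.24  2.52] ty [ 0.933 -0.353  0.066] tx [ 0.072  0.004 -0.997] q6 0.59
yaw of -toolz 1.2114936544510897
```

Call:
drive_tool:
  steps:
    - [[0,0,0],-0.045,0.27]
    - [[-0.05,0,0],0,0.27]
    - [[-0.08,0,0],0,0.27]
    - [[-0.1,0,0],-0.05,0.27]
    - [[-0.05,0,0],-0.055,0.27]
    - [[0,0,0],-0.055,0.27]
    - [[0,0,0],-0.055,0.27]
    - [[0,0,0],-0.055,0.27]
    - [[0,0,0],-0.055,0.27]
    - [[0,0,0],-0.055,0.27]
    - [[0,0,0],-0.055,0.27]
    - [[0,0,0],-0.055,0.27]

```text
clock: 13.72
tool_pos: [0.4648, 0.106, 0.2519]
eef_rot: [0.071, 0.681, -0.055, 0.727]
wrist_force: [-0.2, 0.2, 0.2]
opening: 0.273
```

```bash
python3 st.py; python3 -c "
from h import *
a=snap('wrist','w12.png')"
```

```text
13.725 [0.4648 0.106  0.2519] [-0.2  0.2  0.2] [ 0.03 -0.06 -0.01] ty [0.176 0.984 0.028] tx [ 0.067  0.017 -0.998] q6 -1.17
yaw of -toolz 2.9632711901261346
```

View pics/w12.png

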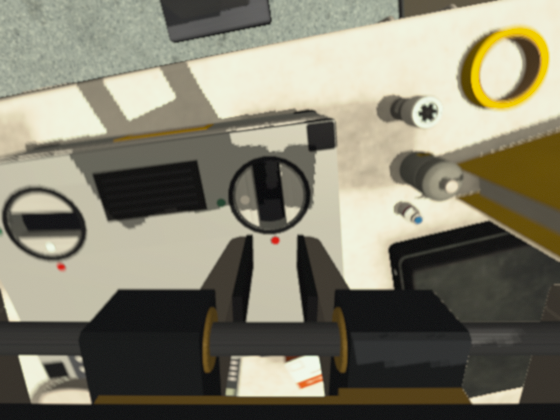

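Call:
drive_tool:
  steps:
    - [[0,-0.09,0.011],0,0.27]
    - [[0,-0.09,0.011],0,0.27]
    - [[0,-0.09,0.011],0,0.27]
    - [[0,-0.09,0.011],0,0.27]
    - [[0,-0.09,0.011],0,0.27]
    - [[0,0,0],0,0.27]
    - [[0,0,0],0,0.27]

```text
clock: 14.65
tool_pos: [0.4537, -0.1237, 0.2475]
eef_rot: [0.074, 0.68, -0.053, 0.728]
wrist_force: [0.3, -0.1, 0.2]
opening: 0.267
```

```bash
python3 st.py; python3 -c "
from h import *
a=snap('wrist','w13.png')['pixels'][:,:,::-1];cv2.imwrite('pics/w13z.png',cv2.resize(a[120:300,150:400],None,fx=3,fy=3,interpolation=2))"
```

```text
14.65 [ 0.4537 -0.1237  0.2475] [ 0.3 -0.1  0.2] [-0.01 -0.12  0.06] ty [0.177 0.984 0.035] tx [ 0.07   0.023 -0.997] q6 -1.71
yaw of -toolz 2.9616268586761083
```

View pics/w13z.png

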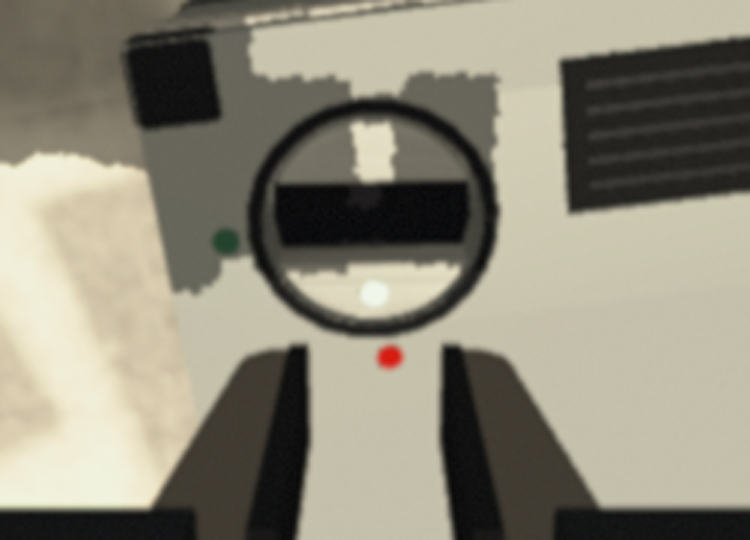

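Call:
drive_tool:
  steps:
    - [[0.06,0,0],0,0.27]
    - [[0.07,0,0],0,0.27]
    - [[0.06,0,0],0,0.27]
    - [[0.03,0,0],0,0.27]
    - [[0,0,0],0,0.27]

```text
clock: 15.32
tool_pos: [0.4635, -0.1143, 0.136]
eef_rot: [0.072, 0.679, -0.05, 0.729]
wrist_force: [-0.2, 0.2, 0.1]
opening: 0.269
```

```bash
python3 st.py; python3 -c "
from h import *
a=snap('wrist','w14.png')['pixels'][:,:,::-1];cv2.imwrite('pics/w14z.png',cv2.resize(a[120:300,150:400],None,fx=3,fy=3,interpolation=2))"
```

```text
15.325 [ 0.4635 -0.1143  0.136 ] [-0.2  0.2  0.1] [ 0.05 -0.13 -0.01] ty [0.17  0.985 0.037] tx [ 0.072  0.025 -0.997] q6 -1.71
yaw of -toolz 2.9679101939318815
```

View pics/w14z.png

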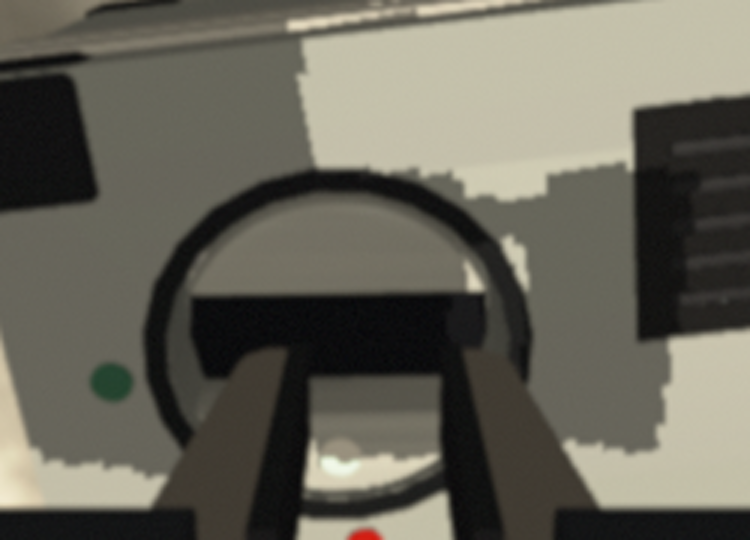

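Call:
drive_tool:
  steps:
    - [[0,-0.017,-0.004],0,0.27]
    - [[0,0,0],0,0.27]

```text
clock: 15.62
tool_pos: [0.4613, -0.1226, 0.1378]
eef_rot: [0.071, 0.678, -0.05, 0.73]
wrist_force: [-0.1, -0.2, 0.1]
opening: 0.272
```

```bash
python3 st.py; python3 -c "
from h import *
a=snap('wrist','w15.png')['pixels'][:,:,::-1];cv2.imwrite('pics/w15z.png',cv2.resize(a[120:300,150:400],None,fx=3,fy=3,interpolation=2))"
```

```text
15.625 [ 0.4613 -0.1226  0.1378] [-0.1 -0.2  0.1] [ 0.02 -0.15  0.01] ty [0.169 0.985 0.037] tx [ 0.075  0.024 -0.997] q6 -1.74
yaw of -toolz 2.969070343985394
```

View pics/w15z.png

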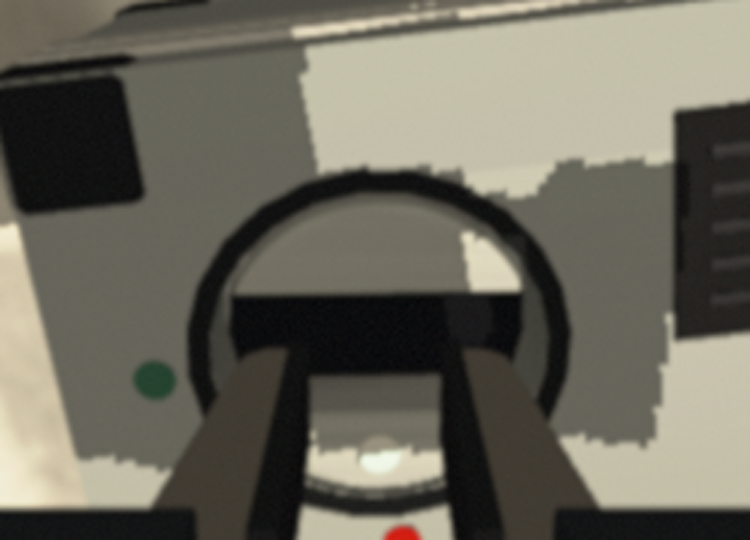

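Call:
drive_tool:
  steps:
    - [[0.03,0,-0.003],0,0.27]
    - [[0.025,0,0],0,0.27]
    - [[0,0,0],0,0.27]

```text
clock: 16.05
tool_pos: [0.4621, -0.1218, 0.1087]
eef_rot: [0.072, 0.678, -0.05, 0.73]
wrist_force: [0.0, -0.0, -0.3]
opening: 0.271
```

```bash
python3 st.py
```

```text
16.05 [ 0.4621 -0.1218  0.1087] [ 0.  -0.  -0.3] [ 0.07 -0.15 -0.03] ty [0.17  0.985 0.037] tx [ 0.076  0.024 -0.997] q6 -1.74
yaw of -toolz 2.9680299616145485
```

Call:
drive_tool:
  steps:
    - [[0.002,0,0],0.05,0.27]
    - [[0,0,0],0.05,0.27]
    - [[0,0,0],0.05,0.27]
    - [[0,0,0],0.05,0.27]
    - [[0,0,0],0.05,0.27]
    - [[0,0,0],0,0.27]

```text
clock: 16.8
tool_pos: [0.4623, -0.1217, 0.1069]
eef_rot: [0.353, 0.604, -0.313, 0.643]
wrist_force: [-0.4, 0.2, -0.3]
opening: 0.27
```

```bash
python3 st.py; python3 -c "
from h import *
a=snap('wrist','w16.png')['pixels'][:,:,::-1];cv2.imwrite('pics/w16z.png',cv2.resize(a[120:300,150:400],None,fx=3,fy=3,interpolation=2))"
```

```text
16.8 [ 0.4623 -0.1217  0.1069] [-0.4  0.2 -0.3] [-0.04 -0.04  0.02] ty [0.828 0.556 0.076] tx [ 0.075  0.024 -0.997] q6 -0.93
yaw of -toolz 2.160662508195746
```

View pics/w16z.png

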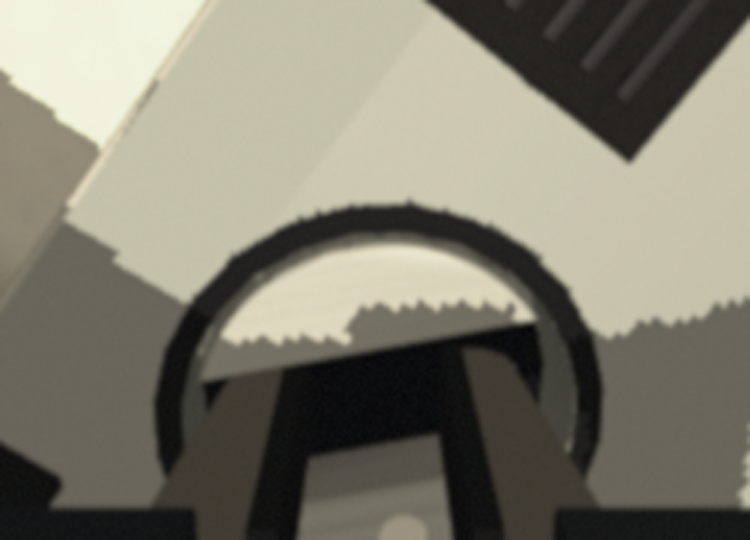

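Head follows. On to the stop.

Call:
drive_tool:
  steps:
    - [[0,0,0],0.05,0.27]
    - [[0,0,0],0.05,0.27]
    - [[0,0,0],0.05,0.27]
    - [[0,0,0],0.05,0.27]
    - [[0,0,0],0.04,0.27]
    - [[0,0,0],0.02,0.27]

```text
clock: 17.6
tool_pos: [0.4621, -0.1209, 0.1067]
eef_rot: [0.579, 0.431, -0.527, 0.449]
wrist_force: [-1.3, 1.0, 0.4]
opening: 0.272
```

```bash
python3 st.py
```

```text
17.6 [ 0.4621 -0.1209  0.1067] [-1.3  1.   0.4] [ 0.04 -0.02  0.16] ty [ 0.972 -0.225  0.066] tx [ 0.074  0.026 -0.997] q6 -0.11
yaw of -toolz 1.3462124145093917
```

Call:
drive_tool:
  steps:
    - [[0,0,0],0.03,0.27]
    - [[0,0,0],0.02,0.27]
    - [[0,0,0],0.01,0.27]

```text
clock: 17.98
tool_pos: [0.4624, -0.1211, 0.1068]
eef_rot: [0.615, 0.383, -0.562, 0.398]
wrist_force: [3.7, 4.0, 2.3]
opening: 0.27
```

```bash
python3 st.py
```

```text
17.975 [ 0.4624 -0.1211  0.1068] [3.7 4.  2.3] [ 0.35 -0.87  3.13] ty [ 0.919 -0.389  0.059] tx [ 0.073  0.023 -0.997] q6 0.06
yaw of -toolz 1.173654360230117
```

At the stop (3.1 N m). Back off, lift out and look.

Call:
drive_tool:
  steps:
    - [[0,0,0],-0.055,0.27]
    - [[-0.05,0,0],0,0.27]
    - [[-0.08,0,0],0,0.27]
    - [[-0.1,0,0],0,0.27]
    - [[-0.1,0,0],-0.055,0.27]
    - [[-0.1,0,0],-0.055,0.27]
    - [[-0.1,-0.05,0],-0.055,0.27]
    - [[0,-0.05,0],-0.055,0.27]
    - [[0,0,0],-0.055,0.27]
    - [[0,0,0],-0.055,0.27]
    - [[0,0,0],-0.055,0.27]
    - [[0,0,0],0,0.27]

```text
clock: 19.48
tool_pos: [0.3925, -0.1383, 0.3761]
eef_rot: [0.204, 0.658, -0.17, 0.705]
wrist_force: [0.5, -1.1, 0.0]
opening: 0.269
```

```bash
python3 st.py; python3 -c "
from h import *
snap('wrist','w17.png');a=snap('scene','c17.png')['pixels'][:,:,::-1];cv2.imwrite('pics/c17z.png',cv2.resize(a[130:290,190:390],None,fx=4,fy=4,interpolation=2))"
```

```text
19.475 [ 0.3925 -0.1383  0.3761] [ 0.5 -1.1  0. ] [ 0.07 -0.13 -0.06] ty [0.509 0.859 0.064] tx [ 0.077  0.029 -0.997] q6 -1.43
yaw of -toolz 2.6034329344100775
```

View pics/w17.png

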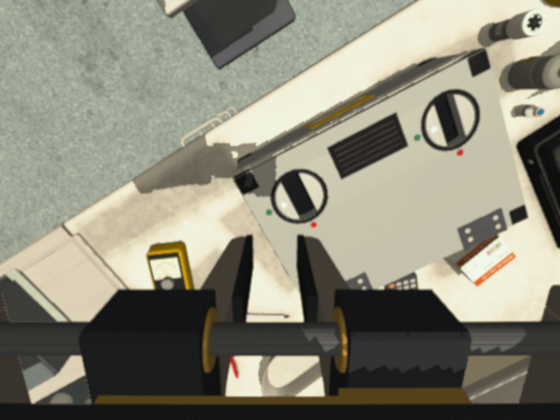

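View pics/c17z.png

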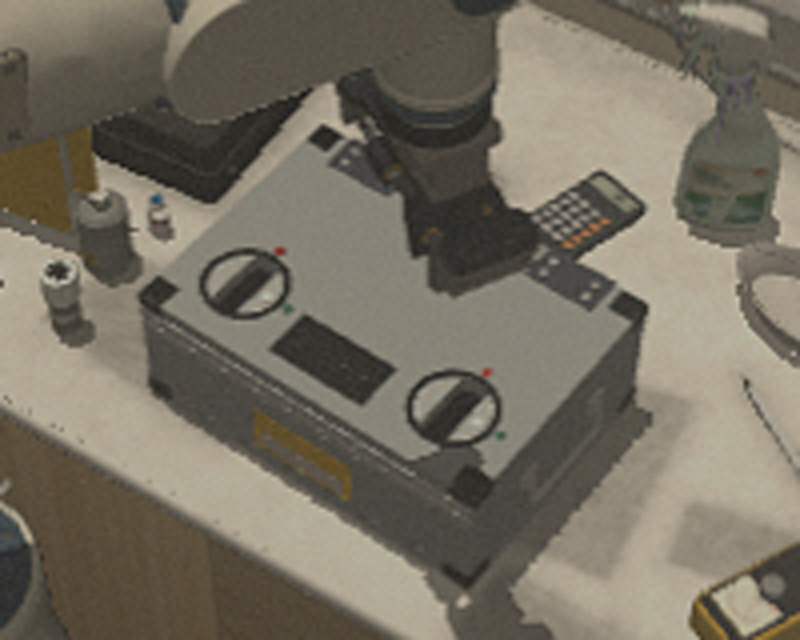

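```bash
python3 -c "
import cv2
a=cv2.imread('pics/w17.png')
cv2.imwrite('pics/w17z.png',cv2.resize(a[70:240,250:500],None,fx=3,fy=3,interpolation=2))"
```

```text
(no output)
```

View pics/w17z.png

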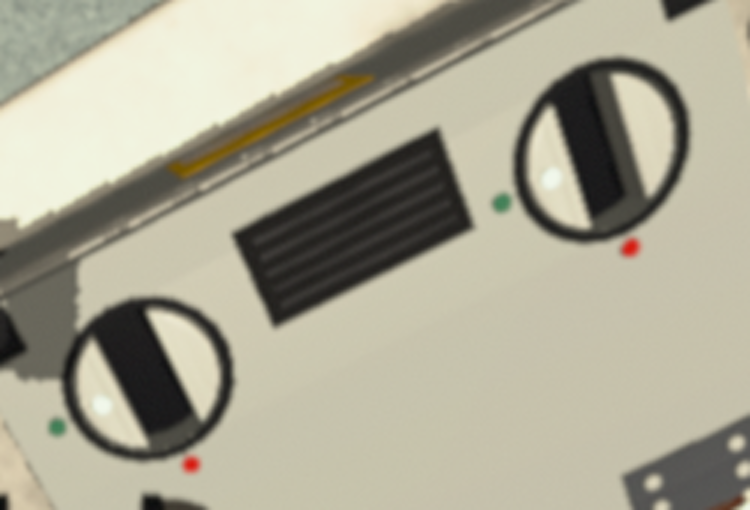

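```bash
python3 - <<'E'
from m import *
# per fastener: slot edge pairs (front->rear), green dot -> red dot etc
for n,e in (('L',[((555,102),(592,230)),((611,72),(646,198))]),('R',[((93,340),(150,445)),((144,309),(200,420))]),('pad sides',[((234,234),(275,326)),((437,129),(472,227))])):
    for a,b in e:
        P=M('w17',[a,b],250,70,3,.14); d=P[1]-P[0]; print(n,np.arctan2(d[1],d[0]).round(3))
E
```

```text
L -0.09
L -0.08
R -0.05
R -0.06
pad sides -0.069
pad sides -0.07
```

```bash
python3 -c "
from station import env
env.close_job()"
```

```text
the job is handed in; nothing more can be done
```

The lid is shut and both fasteners are turned to their stops. I handed the job in at about 19.5 s with the hand clear of the case. No verdict is reported.

**Lid:** I pressed it down with the shut fingertips until the force rose from about 3 N to 48 N at hard contact. Triangulation just before that final press put the right fastener at 139 mm and the left at 141 mm, against 140 mm for a shut lid.

**Fasteners:** I set the tips, spread about 25 mm, in each slot and turned clockwise. The torque at the stop was about 2.5 N m on the left and 3.1 N m on the right.

**Last checks:** In the final wrist picture both slots run front to back, within about 0.03 rad of the case axis. Both white dots are at the green dots. I did not measure the lid angle again after locking. No loose thing looked moved in the last pictures, but I did not measure that either.

**What disagreed:**
- **Fingertip position:** The physical fingertips sit about 20 mm short of the reported TCP. I allowed for this in every depth.
- **Tool tilt:** The tool picked up a small tilt, ending near 0.08 rad, over the moves, so I corrected the sideways position before entering each slot.
- **Press force:** The 48 N came in through the fingertips. It is well under the 120 N wrist limit, and I saw no contact by the gripper body.

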